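# Refill the wiping-paper dispenser and shut its door

## Robot

A 7-joint arm with a two-finger parallel gripper is mounted at the origin on the work surface. World frame = base frame: x ahead of the robot, y to its left, z up, the work surface at z = 0. Lengths are in m, angles in rad, forces in N, time in s.
With the tool pointing down it reaches from about 0.425 to 0.875 m from the base axis. Payload 8.4 kg.
Tool frame: the origin (TCP) lies on the centre line of the jaws, within the pads' length; the fingertips stand 11 mm ahead of it and the grasp point (between the pads) lies 8 mm behind it; z points along the fingers, y is the direction in which the jaws open and shut (so a half turn about z gives the same grasp; the last joint's range is limited). The gripper opens to 87 mm and grips with 3 to 60 N. Pads are 19 mm wide; open, the fingers measure 117 mm over their backs; the gripper's body (75 mm by 190 mm) begins 51 mm behind the grasp point.
Start: joints at [1.135, 0.333, 0.04, 1.465, -0.013, 1.343, -0.059], TCP at [0.215, -0.613, 0.234] pointing down, gripper open.
Joint ranges: [-2.58, 2.58], [-0.38, 2.09], [-1.3, 1.39], [0.25, 2.4], [-1.5, 4.64], [0.08, 2.09], [-2.65, 2.65]. Speed limits (rad/s): [2.22, 2.22, 2.79, 2.79, 3.14, 3.14, 3.14].

## Interface

Orientations are given as a rotation vector (axis times angle).
In Python, from bench import bot gives the robot as it stands. The module is installed in compiled form; this text tells all that it offers. Calls block until the motion is done:
- bot.movep(position, orientation): joint-space move of the TCP to a pose.
- bot.move_linear(position, velocity=0.15, rot=None, until_force=None): straight line of the TCP; rot=None keeps the orientation; velocity is the mean speed in m/s. With until_force (N) it stops when the force on the tool has changed by that much, and returns True; else False.
- bot.move_j(angles): joint-space move.
- bot.command_gripper(opening): finger opening in m; the grip force is fixed at half the most; returns when the fingers have stopped.
- bot.sleep(seconds).
- bot.inverse_kinematics(position, orientation): joint angles nearest the present ones, or None.
- bot.camera(name): name is "scene" or "top" or "wrist"; returns a dict with "image" (480x640x3 uint8, red, green, blue), "vfov" (degrees; the focal length in pixels is half the picture's height over the tangent of half this angle, whatever the lens; pixels are square), "cx", "cy" (the principal point, pixels), "k1" (the pictures are not rectified: a ray, as slopes to the right and down, at radius r is drawn at 1 + k1 r^2 times it, then the intrinsics apply), "world_to_cam" (4x4, takes a point from world to camera coordinates). Camera axes: x right, y down, z forward; pixel columns grow to the right and rows downward; lengths in m; the calibration is good to about 2 mm. A picture is of the moment at which its call begins. There is no depth.
A pose or a line that the arm cannot do raises bot.IKError and nothing moves.
- bot.close_job(): hands the job in, once; it reports no verdict.
Readings, each from a call of its own:
- bot.read_time(): time.
- bot.read_joint_pos(): joint angles.
- bot.read_joint_vel(): joint speeds.
- bot.read_effort(): joint torques, N m.
- bot.read_tool_pos(): TCP position.
- bot.read_eef_rot(): TCP orientation.
- bot.read_wrist_force(): force on the tool from outside, world axes, zero at the start.
- bot.read_ft_torque(): the same for the moment, N m.
- bot.read_width(): finger opening in m.
Only numpy, scipy, OpenCV 4.12 (cv2) and the standard library are available. Lean on these libraries where they do the work, as an engineer would, in place of code of your own. Each camera call takes 0.05 s, during which the arm holds its last target.

## Task

Refill the wiping-paper dispenser on the bench: take the new roll on its spring-loaded spindle, squeeze the spindle in between the two end cups inside so that both ends sit in their cups, and let go. Then push the dispenser's sloping door shut until it clicks home on its catch, leaving the other things on the bench where they stand.

Things in the scene. Friction and masses are not known exactly. Their poses are not given: they have to be found in the camera images.
- dispenser: White sheet-steel paper dispenser bolted to the bench, 205 deep (x), 222 wide (y), 160 high. Origin: centre of its underside; x to its back, y to its left. Front wall 60 high at x=-105; from its top the opening slopes up and back at 38 deg to the edge of a flat hood (x=23, z=160), which overhangs the rear of the roll's place: the tool must lean 25 to 50 deg to the front. Walls 3 thick.
- cup_left (a point): Middle of the flat bottom of the round black end cup on the inside of the dispenser's left wall, at x=-8, y=97, z=87 mm of the dispenser, 38 mm square below the plane of the slope. Pocket 10 deep, open towards the other cup along the dispenser's y, 18 wide inside at the bottom, 24 at the rim, 31 outside. A small roller catch sits on the same wall nearer the front, 11 below the slope.
- cup_right (a point): The same on the right wall (y=-97), facing the left cup: 194 mm from bottom to bottom, 174 from rim to rim. Both stand 8 off the walls on round bosses; the inside is 216 mm wide and otherwise empty.
- roll: New, tightly wound white paper roll, tail gummed down, 58 mm thick, 140 long, 0.22 kg, fast on a grey plastic spindle; lies on the bench and stays put. Origin: centre of the paper, on the axis, 29 above the bench; its y runs along the spindle towards the sprung end. Either end may go in either cup.
- fixed_tip (a point): Rounded tip of the rigid end of the spindle, 12 mm thick, at y=-88 mm of the roll (18 beyond the paper).
- spring_tip (a point): Rounded tip of the sprung end, 12 mm thick, at y=+110 mm of the roll when free (40 beyond the paper, 17 mm collar half way along); it can be pushed in by 22. The spindle is 198 long when free, 194 seated, 176 at the shortest; it must be held shorter than 184 for its second end to pass the rim of its cup.
- plunger (a joint): How far the sprung end is pushed in, m: 0 free, 0.022 at its stop, about 0.004 when seated. Spring force 4.5 N at 0, 10 N at the stop.
- door (a joint): Door angle, rad: 0 shut and home, start 1.65 to 1.95, stop 2.1. White steel panel in the slope, 170 along it by 228 wide, 3 thick; shut, its outer face is 4.5 mm out from the slope's plane. Stays where left (about 3 N at the free edge moves it). At about 0.09 it meets a spring catch: about 9 N at the free edge pushes it past, it snaps to 0 and stays.
- door_hinge (a point): Middle of the door's hinge line, which is the right-hand edge of the sloping opening, in the plane of the slope. Its axes turn with the door: x along the hinge, up the slope; y across the door to the free edge; z out of the door's outer face.
- door_edge (a point): Middle of the door's free (left) edge, on the outer face, 227 mm from the hinge line; an 80 mm long folded lip stands 11 mm out along it.
- spray_can: Bystander: spray can, 66 mm thick, 190 high; origin at the centre of its foot.
- wrench: Bystander: steel wrench 200 mm long, lying on the bench.
- oil_bottle: Bystander: oil bottle, 72 mm thick, 170 high; origin at the centre of its foot.
- tub: Bystander: white plastic bowl, 110 mm wide, 60 high; origin at the centre of its foot.
There are look-alikes about, which are no part of the job. What is shaped like the roll but brown or red is not meant.

How it is judged:
By the outcome, as a careful person would: the job done as asked, in the order asked, and still so for the second after the job is handed in, with the robot touching nothing.
It also fails if it takes over 59 s, if anything falls off the work surface, if the arm or the gripper's body presses on something with over 40 N, if the wrist force passes 120 N, or if a joint passes its speed limit or range.

## Working session

There is one attempt and no reset: what is moved stays moved. The work goes in short steps, each a Python script; the robot and the scene stay as the last script left them, time stands still between calls to the robot, and variables do not carry over. Pictures are saved under pics/ and viewed, and the job is handed in when it is done.

```bash
mkdir -p pics; ls
cat > h.py <<'E'
import numpy as np, cv2
from bench import bot
from scipy.spatial.transform import Rotation as R
def cam(name,fn=None):
    d=bot.camera(name)
    if fn: cv2.imwrite('pics/'+fn,cv2.cvtColor(d['image'],cv2.COLOR_RGB2BGR))
    return d
def intr(d):
    f=240/np.tan(np.radians(d['vfov'])/2); return f
def ray(d,u,v):
    f=intr(d); xd=np.array([(u-d['cx'])/f,(v-d['cy'])/f]); x=xd.copy()
    for _ in range(30): x=xd/(1+d['k1']*(x@x))
    T=np.array(d['world_to_cam']); Rm=T[:3,:3]; o=-Rm.T@T[:3,3]
    w=Rm.T@np.array([x[0],x[1],1]); return o,w/np.linalg.norm(w)
def onz(d,u,v,z):
    o,w=ray(d,u,v); return o+w*(z-o[2])/w[2]
def tri(rs):
    A=np.zeros((3,3));b=np.zeros(3)
    for o,w in rs:
        P=np.eye(3)-np.outer(w,w);A+=P;b+=P@o
    p=np.linalg.solve(A,b); return p,[np.linalg.norm((np.eye(3)-np.outer(w,w))@(p-o)) for o,w in rs]
def proj(d,p):
    T=np.array(d['world_to_cam']); c=T[:3,:3]@np.asarray(p)+T[:3,3]; x=c[:2]/c[2]; x=x*(1+d['k1']*(x@x)); f=intr(d)
    return np.array([x[0]*f+d['cx'],x[1]*f+d['cy']])
E
python3 - <<'E'
from h import *
import pickle
for n in ['scene','top','wrist']:
    d=cam(n,n+'0.png'); pickle.dump(d,open(n+'0.pkl','wb'))
    T=np.array(d['world_to_cam']); print(n,d['vfov'],d['cx'],d['cy'],d['k1'],-T[:3,:3].T@T[:3,3],T[2,:3])
print(bot.read_time())
E
```

```text
pics
scene 54.37063871971506 317.4945818808928 246.61574586620708 0.0031702973658552665 [ 1.23008353 -0.06400296  0.98256103] [-0.64061414  0.09742011 -0.76165796]
top 44.82042691622839 324.7343701460093 246.71908944441645 -0.004736632794304631 [0.40575061 0.023151   1.5950803 ] [ 0.07482403  0.01137942 -0.99713182]
wrist 67.11367130143518 319.0234743303195 238.65780996009693 0.021840382695166596 [ 0.28764804 -0.58864905  0.38381567] [-0.26556476 -0.09226651 -0.95966778]
0.15
```

View pics/scene0.png

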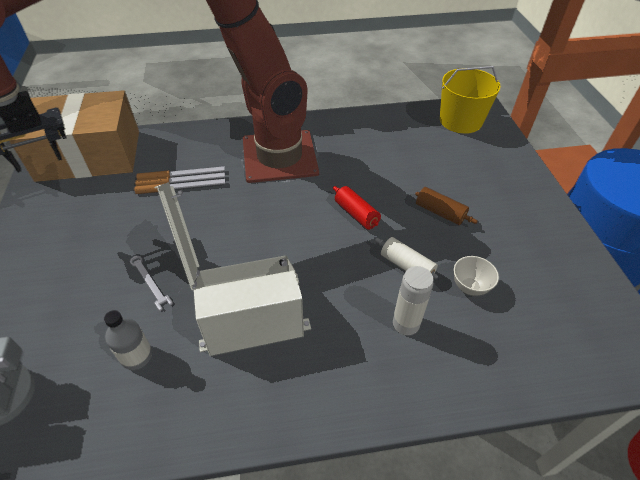

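View pics/top0.png

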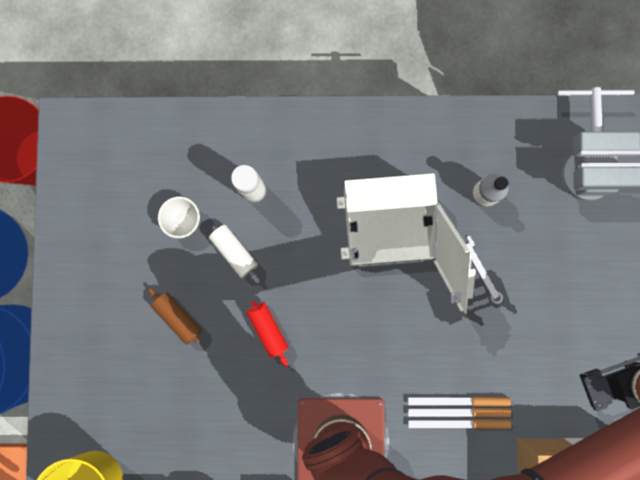

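View pics/wrist0.png

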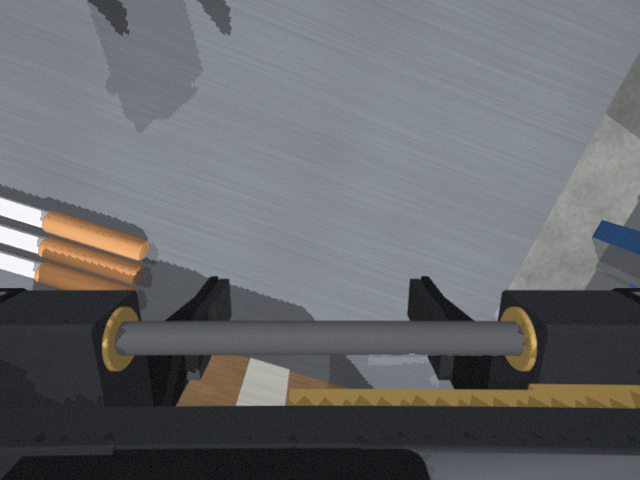

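The candidates for the roll are white at top (232,250), red at (268,333) and brown at (175,317). The white one fits. I'll check it in enlarged crops.

Run:
```python
import cv2,numpy as np
t=cv2.imread('pics/top0.png');s=cv2.imread('pics/scene0.png')
a=cv2.resize(t[210:300,190:280],(560,560),interpolation=cv2.INTER_CUBIC)
cv2.imwrite('pics/c1.png',a)
b=cv2.resize(s[220:290,360:450],(770,599),interpolation=cv2.INTER_CUBIC);cv2.imwrite('pics/c2.png',b)
c=cv2.resize(t[160:320,325:505],(675,600),interpolation=cv2.INTER_CUBIC);cv2.imwrite('pics/c3.png',c)
c=cv2.resize(s[175:360,145:325],(584,600),interpolation=cv2.INTER_CUBIC);cv2.imwrite('pics/c4.png',c)
```

```text
(no output)
```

View pics/c1.png

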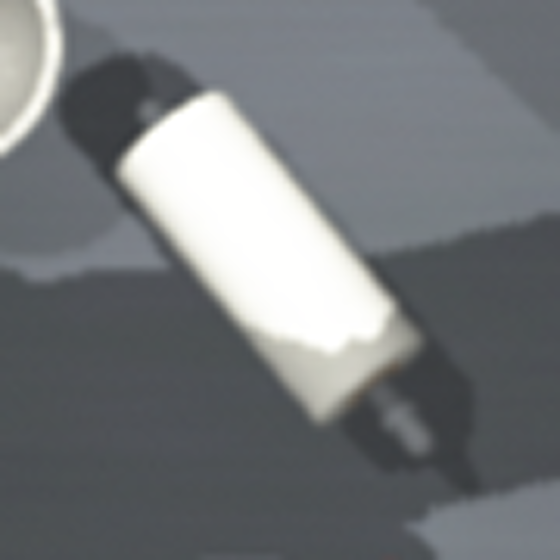

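View pics/c2.png

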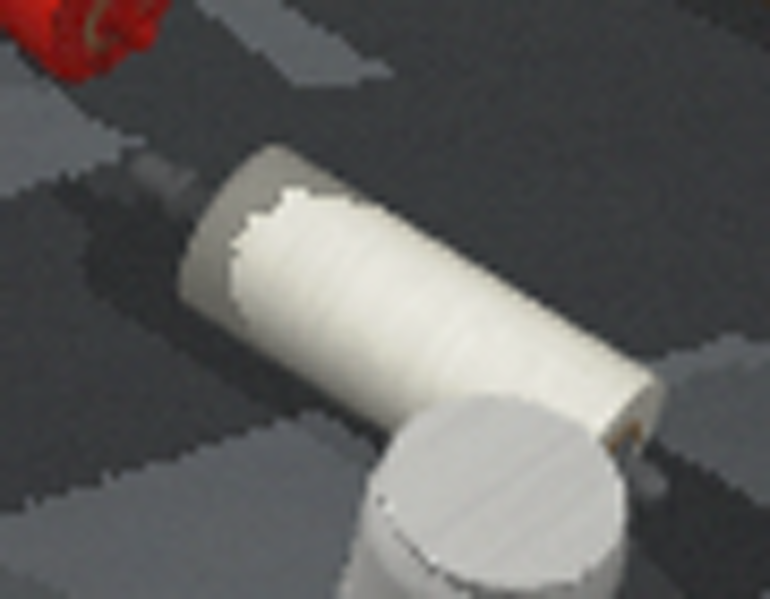

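View pics/c3.png

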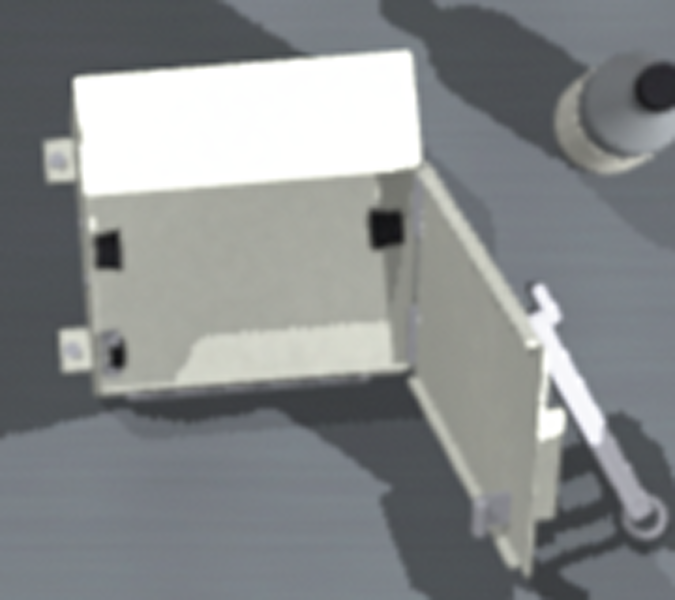

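View pics/c4.png

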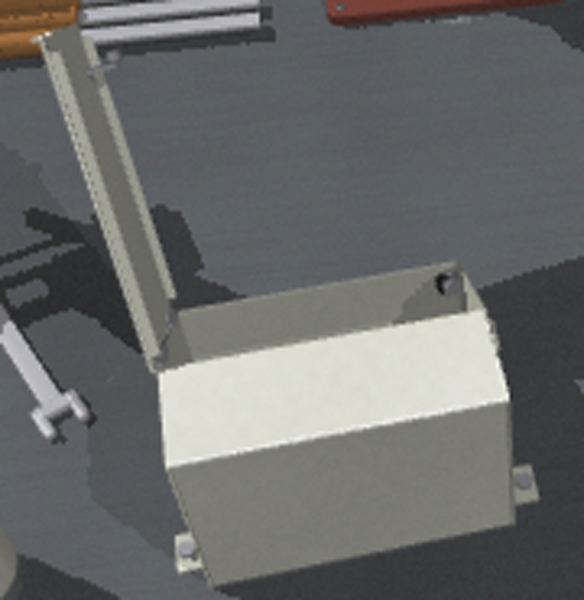

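The white roll fits: it is white and grey-spindled, and its longer sprung end points to the lower right at (257,281), away from the tub. The dispenser opens towards the robot, its hinge is on the right of the top view, and the door stands open about 100°. Next I measure the poses.

```bash
cat > meas.py <<'E'
from h import *
import pickle
t=pickle.load(open('top0.pkl','rb'));s=pickle.load(open('scene0.pkl','rb'))
g=t['image'].min(axis=2)
def comp(m,seed):
    n,l=cv2.connectedComponents(m.astype(np.uint8),connectivity=4); return l==l[seed[1],seed[0]]
h=comp(g>235,(390,195)); c,_=cv2.findContours(h.astype(np.uint8),cv2.RETR_EXTERNAL,cv2.CHAIN_APPROX_NONE)
c=max(c,key=cv2.contourArea); print(cv2.contourArea(c),cv2.boundingRect(c),cv2.approxPolyDP(c,4,True).reshape(-1,2).tolist())
r=comp((g>140)&(t['image'].max(axis=2)-g<45),(230,248)); c2,_=cv2.findContours(r.astype(np.uint8),0,1);c2=max(c2,key=cv2.contourArea)
rr=cv2.minAreaRect(c2);print(rr,cv2.boxPoints(rr).tolist(), cv2.contourArea(c2))
b=cv2.boxPoints(rr)
for z in (.029,.04): print([np.round(onz(t,*p,z)*1000,1).tolist() for p in b])
E
python3 meas.py
```

```text
2641.0 (345, 174, 92, 38) [[434, 176], [345, 181], [348, 211], [435, 203]]
((232.15853881835938, 249.57318115234375), (53.567604064941406, 21.708152770996094), 51.34019470214844) [[206.9512176513672, 235.43902587890625], [223.90245056152344, 221.8780517578125], [257.3658447265625, 263.70733642578125], [240.4146270751953, 277.268310546875]] 1075.0
[[554.2, 360.2, 29.0], [591.1, 314.6, 29.0], [477.5, 222.7, 29.0], [441.0, 268.1, 29.0]]
[[553.2, 357.8, 40.0], [589.8, 312.6, 40.0], [477.0, 221.3, 40.0], [440.7, 266.4, 40.0]]
```

```bash
cat >> meas.py <<'E'
print('---')
img=t['image'].mean(axis=2).astype(np.float32)
up=cv2.resize(img[160:320,325:505],None,fx=4,fy=4,interpolation=cv2.INTER_CUBIC)
# subpixel edges: steepest gradient along normals between approx corners
def edge(p,q,off=4,n=40):
    p=np.array(p,float);q=np.array(q,float);d=(q-p)/np.linalg.norm(q-p);nn=np.array([-d[1],d[0]])
    pts=[];
    for f in np.linspace(.1,.9,n):
        x=p+(q-p)*f; ss=np.arange(-off,off+.01,.25)
        xs=(x+ss[:,None]*nn).astype(np.float32)
        v=cv2.remap(img,xs[:,:1],xs[:,1:],cv2.INTER_LINEAR).ravel(); v=cv2.GaussianBlur(v[None],(5,1),0).ravel()
        gr=np.abs(np.gradient(v)); k=gr.argmax(); pts.append(x+ss[k]*nn)
    pts=np.array(pts,np.float32); l=cv2.fitLine(pts,cv2.DIST_HUBER,0,.01,.01).ravel(); 
    n2=np.array([-l[1],l[0]]); print('edge rms',np.round(np.median(np.abs((pts-l[2:])@n2)),2)); return l
def inter(a,b):
    A=np.array([[a[0],-b[0]],[a[1],-b[1]]]);k=np.linalg.solve(A,b[2:]-a[2:]);return a[2:]+k[0]*a[:2]
BL,BR,FR,FL=(345,181),(434.9,173.3),(437,204),(347.7,212)
eb,er,ef,el=edge(BL,BR),edge(BR,FR),edge(FR,FL),edge(FL,BL)
P=[inter(eb,el),inter(eb,er),inter(ef,er),inter(ef,el)]
W=[onz(t,*p,.160) for p in P]
print(np.round(P,1).tolist());print(np.round(np.array(W)*1000,1).tolist())
print('lens',[round(np.linalg.norm(W[i]-W[(i+1)%4])*1000,1) for i in range(4)])
M=np.array([[.1025,.111],[.1025,-.111],[.023,-.111],[.023,.111]])
Wc=np.array(W)[:,:2]; 
A=Wc-Wc.mean(0);B=M-M.mean(0);th=np.arctan2((B[:,0]*A[:,1]-B[:,1]*A[:,0]).sum(),(B*A).sum())
c,s_=np.cos(th),np.sin(th);Rm=np.array([[c,-s_],[s_,c]]);tt=Wc.mean(0)-Rm@M.mean(0)
print('disp',tt,np.degrees(th), 'res mm',np.round((Wc-(M@Rm.T+tt))*1000,1).tolist())
def D(p): p=np.array(p)/1000; q=Rm@p[:2]+tt; return np.array([q[0],q[1],p[2]])
for nm,d,fn in (('top',t,'d1'),('scene',s,'d2')):
    for lab,p in dict(cl=(-8,87,87),cr=(-8,-87,87),fl=(-105,111,60),fr=(-105,-111,60),hbl=(102,111,160),hbr=(102,-111,160),h=(-41,-111,110),fbl=(-102,111,0)).items():
        print(nm,lab,np.round(proj(d,D(p)),1).tolist())
E
python3 meas.py|sed -n '/---/,$p'
```

```text
---
edge rms 0.15
edge rms 0.2
edge rms 0.17
edge rms 0.2
[[343.79998779296875, 180.0], [434.29998779296875, 172.8000030517578], [437.20001220703125, 204.6999969482422], [347.0, 212.0]]
[[680.2, -8.1, 160.0], [698.0, -233.5, 160.0], [617.8, -239.6, 160.0], [599.9, -15.8, 160.0]]
lens [np.float64(226.2), np.float64(80.4), np.float64(224.5), np.float64(80.7)]
disp [ 0.58639653 -0.12929209] 4.587790079294731 res mm [[0.5, 2.4], [0.5, -1.8], [-0.4, -1.6], [-0.6, 1.0]]
top cl [356.8, 226.6]
top cr [423.5, 221.2]
top fl [350.4, 264.9]
top fr [434.4, 258.1]
top hbl [344.8, 180.4]
top hbr [433.6, 173.2]
top h [435.4, 232.1]
top fbl [349.6, 264.7]
scene cl [284.4, 281.3]
scene cr [210.3, 295.3]
scene fl [287.2, 255.8]
scene fr [199.1, 271.7]
scene hbl [303.3, 299.8]
scene hbr [196.7, 320.7]
scene h [196.9, 280.1]
scene fbl [288.5, 271.0]
```

```bash
cat > geo.py <<'E'
from h import *
TH=np.radians(4.588); O=np.array([.5864,-.1298,0])
Rd=R.from_euler('z',TH).as_matrix()
a=np.radians(38); sl=np.array([np.cos(a),0,np.sin(a)]); nn=np.array([-np.sin(a),0,np.cos(a)]); yy=np.array([0,1.,0])
def D(p): return Rd@(np.array(p,float)/1000)+O     # mm dispenser -> world m
CUPR=np.array([-8,-97,87.]);CUPL=np.array([-8,97,87.])
HC=np.array([-41,-111,110.])  # hinge mid
def door(phi,x,y,z=0): # mm in door frame -> dispenser mm
    return HC+sl*x+y*(np.cos(phi)*yy+np.sin(phi)*nn)+z*(-np.sin(phi)*yy+np.cos(phi)*nn)
E
python3 - <<'E'
from geo import *
import pickle
t=pickle.load(open('top0.pkl','rb'));s=pickle.load(open('scene0.pkl','rb'))
for phi in np.arange(1.65,1.96,.05):
    print(round(phi,2),[np.round(proj(d,D(door(phi,x,227,0))),1).tolist() for d in (t,s) for x in (85,-85)], [np.round(proj(s,D(door(phi,x,0,0))),1).tolist() for x in (85,-85)])
E
```

```text
1.65 [[466.3, 254.1], [461.5, 314.4], [162.8, 186.1], [172.8, 181.8]] [[193.9, 290.2], [199.0, 271.4]]
1.7 [[471.3, 253.3], [466.2, 313.7], [157.2, 187.6], [168.0, 183.1]] [[193.9, 290.2], [199.0, 271.4]]
1.75 [[476.3, 252.5], [470.9, 312.8], [151.7, 189.3], [163.4, 184.5]] [[193.9, 290.2], [199.0, 271.4]]
1.8 [[481.2, 251.4], [475.4, 311.8], [146.3, 191.3], [158.8, 186.2]] [[193.9, 290.2], [199.0, 271.4]]
1.85 [[485.9, 250.3], [479.8, 310.6], [141.0, 193.6], [154.3, 188.1]] [[193.9, 290.2], [199.0, 271.4]]
1.9 [[490.4, 249.0], [484.0, 309.3], [135.9, 196.1], [149.9, 190.3]] [[193.9, 290.2], [199.0, 271.4]]
1.95 [[494.8, 247.6], [488.1, 307.9], [130.9, 198.9], [145.6, 192.7]] [[193.9, 290.2], [199.0, 271.4]]
```

Run:
```python
from geo import *
import pickle
t=pickle.load(open('top0.pkl','rb'));s=pickle.load(open('scene0.pkl','rb'))
c=np.array([.5159,.2914,.029]);d=np.array([-113.4,-92,0]);d/=np.linalg.norm(d)
o=[]
for im,nm,x0,y0,w in ((t,'top',190,210,90),(s,'scene',360,220,90)):
    k=6; a=cv2.resize(im['image'][y0:y0+w,x0:x0+w,::-1],None,fx=k,fy=k,interpolation=cv2.INTER_CUBIC)
    a=np.clip(a.astype(float)*1.8,0,255).astype(np.uint8)
    for y in (-88,-70,70,90,110):
        p=proj(im,c+d*y/1000); q=((p-[x0,y0]+.5)*k).astype(int); cv2.circle(a,tuple(int(v) for v in q),3,(0,0,255),1)
    o.append(a)
cv2.imwrite('pics/r1.png',np.hstack(o)[:,:]) if 0 else [cv2.imwrite(f'pics/r{i}.png',x) for i,x in enumerate(o)]
q=np.hstack([cv2.resize(x,(400,400)) for x in o]);cv2.imwrite('pics/rr.png',q)
```

```text
(no output)
```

View pics/rr.png

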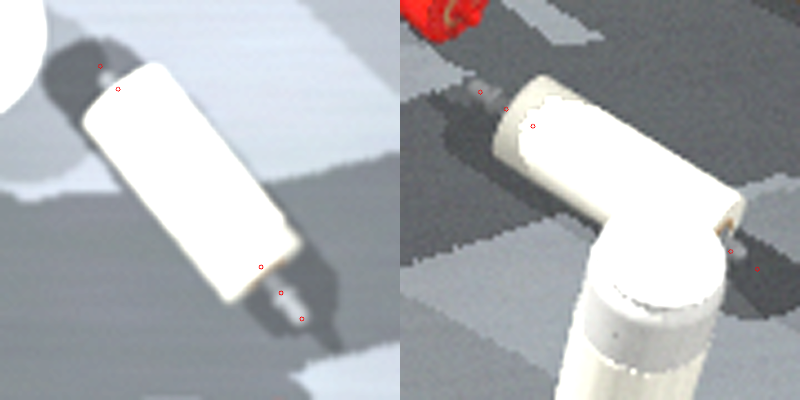

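```bash
cat >> geo.py <<'E'
def insert_pose(S,th,comp,ax,lean=38,g=0.0):
    """sprung tip at S(disp mm; given as [along slope, y, along n] relative to right cup bottom), tilt th deg (left end up), compress; ax=+1: tool x = roll y dir.  g = roll-centre offset of grasp along roll y (mm)"""
    th=np.radians(th)
    up=np.cos(th)*yy+np.sin(th)*nn           # from sprung tip to fixed tip
    tipc=CUPR+sl*S[0]+yy*S[1]+nn*S[2]
    c=tipc+up*(110-comp-g)
    ry=-up
    l=np.radians(lean); n0=np.array([-np.sin(l),0,np.cos(l)])
    z=-(n0-up*(n0@up)); z/=np.linalg.norm(z)
    x=ax*ry; y=np.cross(z,x)
    Rm=Rd@np.stack([x,y,z],1)
    return D(c+8*z), R.from_matrix(Rm).as_rotvec()   # TCP 8mm ahead of grasp pt
def grasp_pose(c,d,ax,up=0.):
    z=np.array([0,0,-1.]);x=ax*d;y=np.cross(z,x)
    return np.array(c)+[0,0,up-.008],R.from_matrix(np.stack([x,y,z],1)).as_rotvec()
rc=np.array([.5159,.2914,.029]);rd=np.array([-113.4,-92,0]);rd/=np.linalg.norm(rd); rc=rc+rd*.003
E
python3 - <<'E'
from geo import *
import pickle
t=pickle.load(open('top0.pkl','rb'));s=pickle.load(open('scene0.pkl','rb'))
print('can foot', onz(s,408,328,0), 'can top(top cam)',onz(t,245,176,.19),onz(s,416,279,.19))
for ax in (1,-1):
    print(ax)
    for p in (grasp_pose(rc,rd,ax,.12),grasp_pose(rc,rd,ax,0)): print('g',np.round(p[0],3),bot.inverse_kinematics(*p))
    for lean in (30,38,45):
      for a in (([0,20,100],18,0),([0,0,0],18,0),([0,0,0],0,18),([0,0,0],0,4),([0,0,80],0,4)): 
        p=insert_pose(*a,ax,lean=lean);q=bot.inverse_kinematics(*p); print('i',lean,np.round(p[0],3),None if q is None else np.round(q,2))
E
```

```text
can foot [0.69048454 0.23796575 0.        ] can top(top cam) [0.68495821 0.23435705 0.19      ] [0.68316744 0.22858815 0.19      ]
1
g [0.514 0.29  0.141] [ 0.25887277  0.50252758 -1.09338848  1.69040147  0.46926288  1.24053365
  1.31074545]
g [0.514 0.29  0.021] [ 0.24445516  0.69848494 -1.09746182  1.78663189  0.69585605  1.10363781
  1.15573405]
i 30 [ 0.497 -0.107  0.186] [ 0.65 -0.06 -0.16  2.14 -0.7   0.92 -2.04]
i 30 [ 0.56  -0.122  0.107] [ 0.59  0.17 -0.15  2.08 -0.76  0.76 -1.95]
i 30 [ 0.583 -0.135  0.08 ] [ 0.49  0.13 -0.25  2.18 -0.38  0.36 -2.49]
i 30 [ 0.582 -0.121  0.08 ] [ 0.49  0.12 -0.28  2.19 -0.34  0.35 -2.55]
i 30 [ 0.533 -0.125  0.143] [ 0.66 -0.07 -0.38  2.23 -0.41  0.52 -2.48]
i 38 [ 0.498 -0.107  0.187] [ 0.71 -0.09 -0.15  2.24 -0.92  0.87 -1.82]
i 38 [ 0.561 -0.122  0.108] [ 0.66  0.16 -0.17  2.18 -1.04  0.7  -1.66]
i 38 [ 0.584 -0.135  0.081] [ 0.57  0.11 -0.29  2.28 -0.98  0.23 -1.87]
i 38 [ 0.583 -0.121  0.081] [ 0.55  0.1  -0.31  2.29 -0.96  0.21 -1.91]
i 38 [ 0.534 -0.125  0.144] [ 0.69 -0.11 -0.36  2.33 -0.78  0.4  -2.1 ]
i 45 [ 0.499 -0.107  0.187] [
[... 853 characters left out ...]
 -0.41  0.52  0.66]
i 38 [ 0.498 -0.107  0.187] [ 0.76 -0.08 -0.2   2.23 -0.92  0.87  1.32]
i 38 [ 0.561 -0.122  0.108] [ 0.72  0.17 -0.23  2.17 -1.03  0.7   1.47]
i 38 [ 0.584 -0.135  0.081] [ 0.69  0.12 -0.42  2.27 -0.93  0.22  1.23]
i 38 [ 0.583 -0.121  0.081] [ 0.77  0.12 -0.53  2.28 -0.86  0.2   1.15]
i 38 [ 0.534 -0.125  0.144] [ 0.55 -0.12 -0.24  2.33 -0.74  0.39  1.01]
i 45 [ 0.499 -0.107  0.187] [ 0.69 -0.1  -0.08  2.32 -1.12  0.85  1.54]
i 45 [ 0.562 -0.122  0.108] [ 0.64  0.17 -0.09  2.26 -1.32  0.72  1.78]
i 45 [ 0.584 -0.135  0.081] [ 1.38  0.26 -1.1   2.32  4.42  0.09  2.29]
i 45 [ 0.583 -0.121  0.081] [ 1.33  0.23 -1.08  2.34  4.27  0.1   2.4 ]
i 45 [ 0.534 -0.125  0.144] None
```

Run:
```python
from geo import *
p0=bot.read_tool_pos();r0=bot.read_eef_rot();print(p0,r0)
for z in (.4,.45,.5): print(z,bot.inverse_kinematics([p0[0],p0[1],z],r0))
for u in (.35,.3,.25,.2):
  for ax in (1,-1):
    print(u,ax,bot.inverse_kinematics(*grasp_pose(rc,rd,ax,u)))
print(bot.read_time())
```

```text
[ 0.21467024 -0.61316925  0.23288998] [-3.09596338e+00 -5.26367084e-01  4.86221073e-04]
0.4 [ 1.1276275   0.31050196  0.05328795  1.16226222 -0.0163206   1.67046948
 -0.05721482]
0.45 [ 1.12599228  0.32815296  0.05920575  1.03885936 -0.01944153  1.77631835
 -0.0558814 ]
0.5 [ 1.12531046  0.36094191  0.06669514  0.89247188 -0.02474261  1.89006337
 -0.05400117]
0.35 1 [ 0.24270102  0.34297188 -1.09981534  1.34249204  0.30500623  1.63535151
  1.44026171]
0.35 -1 [-0.30305118  0.19674829 -0.34398163  1.36841601  0.06598101  1.58764683
 -1.52899155]
0.3 1 [ 0.25971304  0.35329539 -1.09815944  1.43720177  0.31331111  1.539658
  1.43016621]
0.3 -1 [ 0.34712938  0.42974858 -1.26787158  1.43403954  0.40897804  1.57160136
 -1.78138256]
0.25 1 [ 0.26673829  0.37698476 -1.09620866  1.52081186  0.33617726  1.44894043
  1.4106735 ]
0.25 -1 [ 0.34891677  0.45040923 -1.24999962  1.51787734  0.42771015  1.48121713
 -1.7982749 ]
0.2 1 [ 0.26676455  0.41429363 -1.09446272  1.59405312  0.37423358  1.36350163
  1.38095175]
0.2 -1 [ 0.30253887  0.44365673 -1.1565718   1.59274328  0.41199247  1.37704473
 -1.78838744]
0.15
```

Run:
```python
from geo import *
import pickle
p0=bot.read_tool_pos();r0=bot.read_eef_rot()
bot.move_linear([p0[0],p0[1],.45],velocity=.3)
bot.movep(*grasp_pose(rc,rd,-1,.35))
print(bot.read_joint_pos(),bot.read_time())
bot.movep(*grasp_pose(rc,rd,-1,.14))
d=cam('wrist','w1.png');pickle.dump(d,open('w1.pkl','wb'))
print(bot.read_tool_pos(),bot.read_joint_pos(),bot.read_time())
for y in (-88,-70,0,70,110): print(y,proj(d,rc+rd*y/1000))
```

```text
[ 0.33314317  0.42197188 -1.28321756  1.33890591  0.40560394  1.66780092
 -1.77327511] 4.3583
[0.51459653 0.29035531 0.16297931] [ 0.31659559  0.53010719 -1.19318768  1.66372427  0.51040568  1.2992902
 -1.86034319] 5.2583
-88 [317.66265215 118.31956174]
-70 [317.70869195 143.35567247]
0 [317.87022253 232.23080992]
70 [318.00908607 309.98885024]
110 [318.08029755 350.36911908]
```

View pics/w1.png

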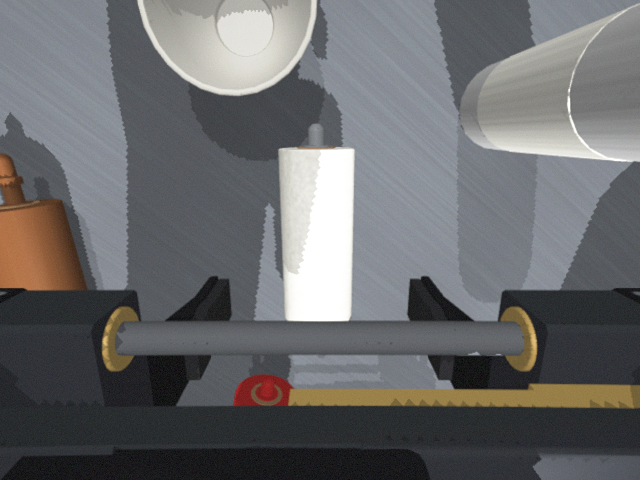

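Run:
```python
from geo import *
import pickle
d=pickle.load(open('w1.pkl','rb'))
g=d['image'].min(axis=2).astype(int)
for c in (300,317,335): 
    col=g[:,c]; print(c,[ (r,col[r]) for r in range(110,160,2)],[ (r,col[r]) for r in range(306,326,2)])
for (u,v,z,y) in ((316,123.5,.029,-88),(317,148,.058,-70),(317,319,.058,70)):
    p=onz(d,u,v,z)-rc; print(y,(p@rd)*1000, p@np.array([-rd[1],rd[0],0])*1000)
for r in (170,230,290):
    row=g[r]; ks=[u for u in range(265,370) if row[u]>120]; print(r,ks[0],ks[-1],[ (onz(d,u,r,.04)-rc)@np.array([-rd[1],rd[0],0])*1000 for u in (ks[0],ks[-1])])
T=np.array(d['world_to_cam']);print(-T[:3,:3].T@T[:3,3])
```

```text
300 [(110, np.int64(67)), (112, np.int64(69)), (114, np.int64(67)), (116, np.int64(73)), (118, np.int64(71)), (120, np.int64(74)), (122, np.int64(76)), (124, np.int64(73)), (126, np.int64(70)), (128, np.int64(70)), (130, np.int64(70)), (132, np.int64(70)), (134, np.int64(70)), (136, np.int64(67)), (138, np.int64(70)), (140, np.int64(67)), (142, np.int64(68)), (144, np.int64(72)), (146, np.int64(87)), (148, np.int64(111)), (150, np.int64(230)), (152, np.int64(222)), (154, np.int64(219)), (156, np.int64(220)), (158, np.int64(221))] [(306, np.int64(254)), (308, np.int64(254)), (310, np.int64(253)), (312, np.int64(254)), (314, np.int64(254)), (316, np.int64(254)), (318, np.int64(255)), (320, np.int64(236)), (322, np.int64(74)), (324, np.int64(85))]
317 [(110, np.int64(71)), (112, np.int64(72)), (114, np.int64(71)), (116, np.int64(70)), (118, np.int64(71)), (120, np.int64(69)), (122, np.int64(75)), (124, np.int64(128)), (126, np.int64(135)), (128, np.int64(127)), (130, np.int64(137)), (132, np.int64(133)), (134, np.int64(135)), (136, np.int64(132)), (138, np.int64(134)), (140, np.int64(13
[... 866 characters left out ...]
)), (152, np.int64(255)), (154, np.int64(255)), (156, np.int64(255)), (158, np.int64(255))] [(306, np.int64(255)), (308, np.int64(255)), (310, np.int64(254)), (312, np.int64(255)), (314, np.int64(255)), (316, np.int64(255)), (318, np.int64(255)), (320, np.int64(245)), (322, np.int64(77)), (324, np.int64(83))]
-88 -84.33451145068373 -1.2519075138204177
-70 -67.68551497419882 -0.4154679766518549
70 62.79864880252826 -0.7298030099406003
170 279 369 [np.float64(-28.881771836273117), np.float64(38.256374671043)]
230 265 369 [np.float64(-41.31492658647089), np.float64(40.032171893340596)]
290 265 369 [np.float64(-43.46370324541862), np.float64(41.93845204045639)]
[0.57415871 0.33770339 0.31375723]
```

```bash
sed -i 's/^rc=.*/&\nrc=rc+rd*.003+np.array([-rd[1],rd[0],0])*-.0008/' geo.py
python3 - <<'E'
from geo import *
import pickle
p,r=grasp_pose(rc,rd,-1,.0)
bot.move_linear(p,velocity=.15,rot=r)
print(bot.read_tool_pos(),bot.read_wrist_force())
bot.command_gripper(.045); print(bot.read_width(),bot.read_wrist_force())
bot.move_linear(p+[0,0,.29],velocity=.3)
d=cam('wrist','w2.png');pickle.dump(d,open('w2.pkl','wb'))
q=bot.read_tool_pos();Rt=R.from_rotvec(bot.read_eef_rot()).as_matrix()
gp=q-.008*Rt[:,2];ry=-Rt[:,0]
print(bot.read_width(),bot.read_time(),bot.read_joint_pos())
for y in (-88,-70,110): print(y,proj(d,gp+ry*y/1000), proj(d,gp+ry*(y+3)/1000))
E
```

```text
[0.51128277 0.28874142 0.02197265] [ 0.01160412 -0.5963575  -0.30980933]
0.05759426627214069 [ 0.37946493 -0.42679296  1.99020987]
0.057856791430012794 8.125 [ 0.34036595  0.4086397  -1.23181718  1.4623761   0.38345072  1.54130755
 -1.76557827]
-88 [316.87218264 100.63514409] [316.8914352  109.27338742]
-70 [316.98331143 150.77649294] [317.00086185 158.75848176]
110 [317.7275114  506.31034342] [317.73634544 510.75325541]
```

View pics/w2.png

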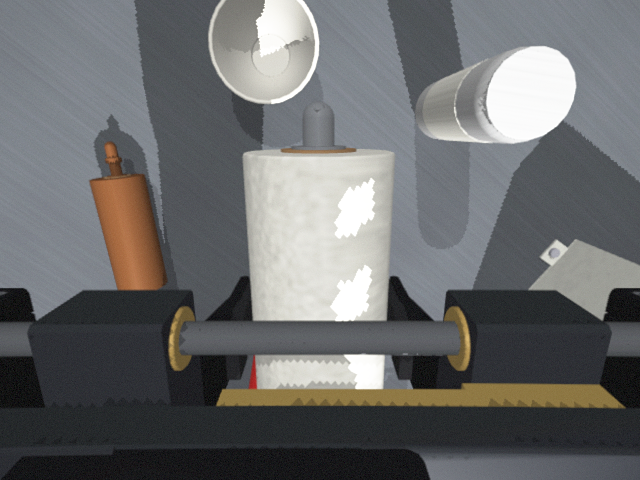

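Run:
```python
from geo import *
L=36
for nm,a in dict(pre=([0,18,90],18,0),inn=([0,18,0],18,0),c0=([0,0,0],18,0),c1=([0,0,0],12,17),c2=([0,0,0],0,18),seat=([0,0,0],0,4)).items():
    p=insert_pose(*a,-1,lean=L);q=bot.inverse_kinematics(*p);print(nm,np.round(p[0],3),None if q is None else np.round(q,2))
p=insert_pose([0,18,90],18,0,-1,lean=L)
for M in ([.5,.15,.33],[.45,.1,.33],[.5,.05,.33],[.5,0.1,.28]): q=bot.inverse_kinematics(M,p[1]);print(M,None if q is None else np.round(q,2))
```

```text
pre [ 0.505 -0.108  0.179] [ 0.46 -0.07  0.07  2.22 -0.85  0.85  1.26]
inn [ 0.56  -0.104  0.108] [ 1.55  0.37 -1.2   2.14 -0.48  0.53  1.01]
c0 [ 0.561 -0.122  0.108] [ 1.53  0.37 -1.15  2.12 -0.49  0.56  1.05]
c1 [ 0.571 -0.135  0.096] [ 1.59  0.43 -1.27  2.14 -0.19  0.42  0.75]
c2 [ 0.584 -0.135  0.081] [ 1.42  0.3  -1.21  2.22  0.28  0.22  0.13]
seat [ 0.582 -0.121  0.081] [ 1.39  0.28 -1.21  2.24  0.28  0.21  0.1 ]
[0.5, 0.15, 0.33] None
[0.45, 0.1, 0.33] None
[0.5, 0.05, 0.33] [ 0.32 -0.37 -0.16  2.13 -0.64  0.94  0.62]
[0.5, 0.1, 0.28] [ 0.27 -0.36 -0.25  2.22 -0.67  0.78  0.57]
```

Run:
```python
from geo import *
import pickle
L=36
p,r=insert_pose([0,18,90],18,0,-1,lean=L,g=.0)
bot.movep([.5,.05,.30],r); print(bot.read_time(),np.round(bot.read_joint_pos(),2))
bot.move_linear(p,velocity=.25,rot=r); print(bot.read_time(),np.round(bot.read_joint_pos(),2))
for n in ('scene','wrist','top'):
    d=cam(n,n+'3.png');pickle.dump(d,open(n+'3.pkl','wb'))
print(bot.read_width())
for nm,a in dict(inn=([0,18,0],18,0),c0=([0,0,0],18,0),c1=([0,0,0],12,17),c2=([0,0,0],0,18),seat=([0,0,0],0,4)).items():
    p=insert_pose(*a,-1,lean=L);q=bot.inverse_kinematics(*p);print(nm,np.round(p[0],3),None if q is None else np.round(q,2))
```

```text
10.2083 [ 0.3  -0.35 -0.15  2.18 -0.66  0.88  0.66]
11.1583 [ 0.36 -0.07  0.16  2.22 -0.85  0.85  1.25]
0.05739344727788586
inn [ 0.56  -0.104  0.108] [ 0.32  0.13  0.14  2.19 -1.03  0.72  1.43]
c0 [ 0.561 -0.122  0.108] [ 0.34  0.15  0.17  2.17 -1.03  0.75  1.45]
c1 [ 0.571 -0.135  0.096] [ 0.32  0.14  0.13  2.2  -1.02  0.6   1.41]
c2 [ 0.584 -0.135  0.081] [ 0.25  0.1   0.03  2.27 -0.88  0.27  1.15]
seat [ 0.582 -0.121  0.081] [ 0.24  0.09  0.01  2.28 -0.84  0.25  1.09]
```

View pics/scene3.png

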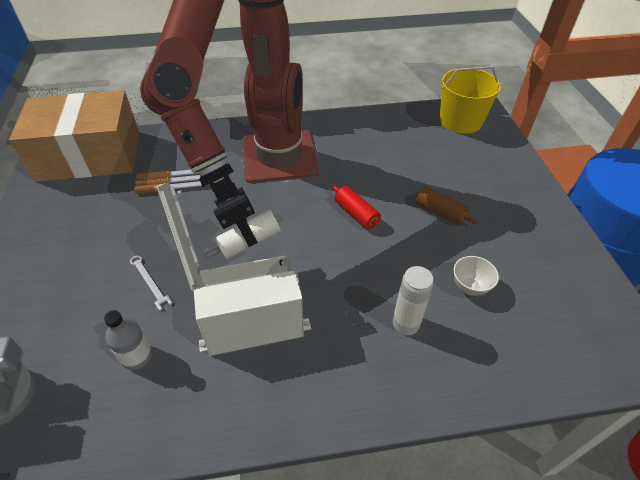

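View pics/wrist3.png

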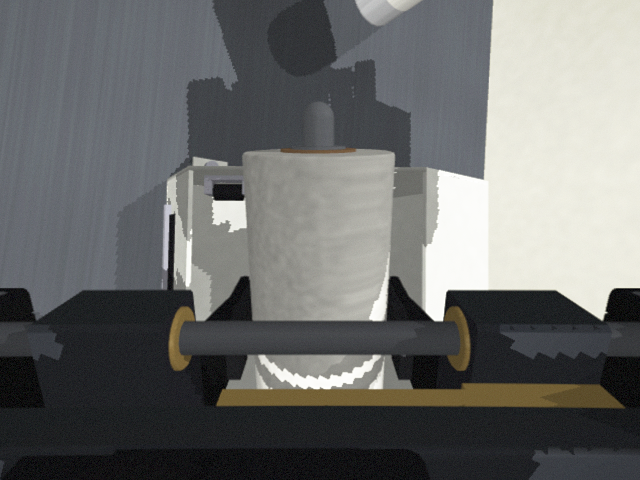

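View pics/top3.png

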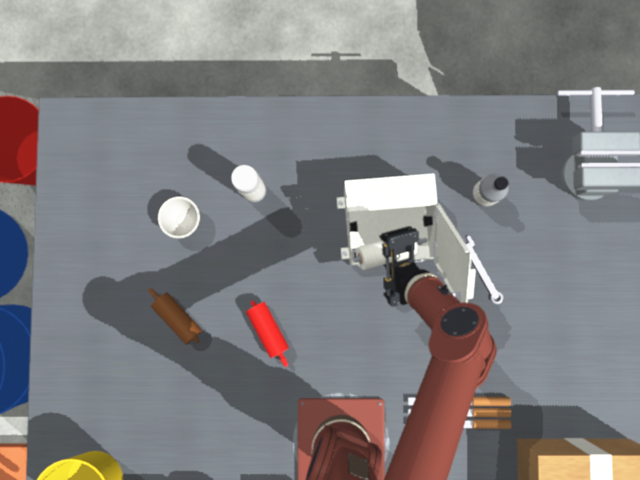

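Run:
```python
from geo import *
import pickle
t=pickle.load(open('top3.pkl','rb'));s=pickle.load(open('scene3.pkl','rb'))
for n,a,b in (('elbow',(460,320),(172,82)),('wrist',(418,288),(210,160)),('fore',(437,298),(190,128))):
    print(n,tri([ray(t,*a),ray(s,*b)]))
phi=1.69
for x in (-85,0,85): print(np.round(D(door(phi,x,227)),3))
for i,(im,x0,y0,w) in enumerate(((t,370,190,130),(s,130,60,160))):
    cv2.imwrite(f'pics/e{i}.png',cv2.resize(im['image'][y0:y0+w,x0:x0+w,::-1],(600,600),interpolation=cv2.INTER_CUBIC))
```

```text
elbow (array([ 0.35015373, -0.21979508,  0.48969512]), [np.float64(0.000881970733723333), np.float64(0.0008819707337232462)])
wrist (array([ 0.4109331 , -0.16826304,  0.33702647]), [np.float64(0.004931996282219114), np.float64(0.00493199628221912)])
fore (array([ 0.39050921, -0.1963719 ,  0.407393  ]), [np.float64(0.005187128572610216), np.float64(0.005187128572610329)])
[ 0.351 -0.287  0.235]
[ 0.418 -0.282  0.288]
[ 0.485 -0.276  0.34 ]
```

View pics/e0.png

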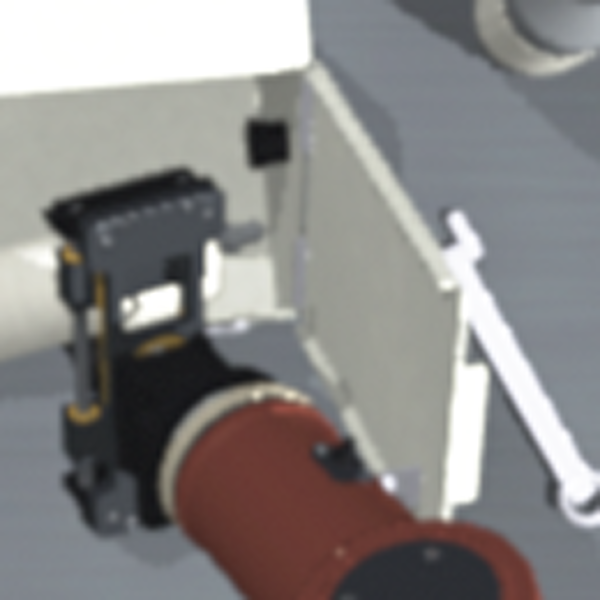

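View pics/e1.png

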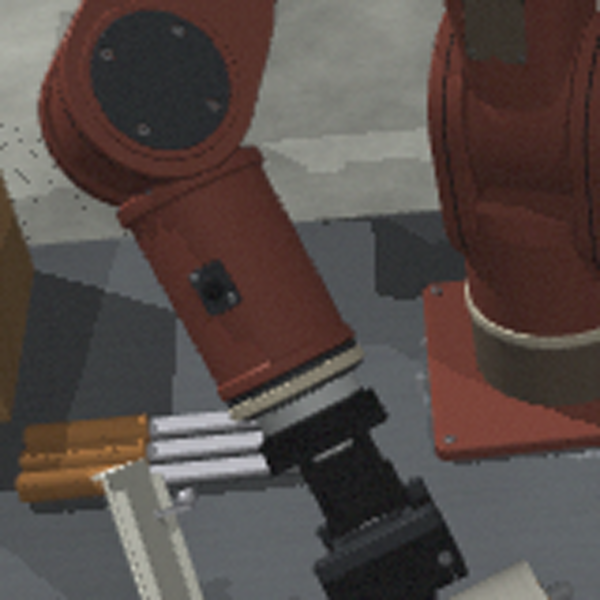

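Run:
```python
from geo import *
import pickle
t=pickle.load(open('top3.pkl','rb'))
up=np.cos(np.radians(18))*yy+np.sin(np.radians(18))*nn
S=CUPR+18*yy+90*nn
for k in (0,6,198): print(k,proj(t,D(S+up*k)))
print('cup rim',proj(t,D([-8,-87,87])),proj(t,D([-8,-87,102.5])),proj(t,D([-8,-97,102.5])))
print('cupL rim',proj(t,D([-8,87,102.5])),proj(t,D([-8,97,102.5])))
a=t['image'][195:265,345:445,::-1];cv2.imwrite('pics/f.png',cv2.resize(a,(800,560),interpolation=cv2.INTER_CUBIC))
```

```text
0 [427.06178265 240.20776995]
6 [424.89882547 240.80204981]
198 [353.18079103 260.50510118]
cup rim [423.67445231 221.15957373] [424.62556602 220.4459429 ] [428.49731411 220.1320639 ]
cupL rim [357.28527576 225.90638539] [353.41705137 226.22011977]
```

View pics/f.png

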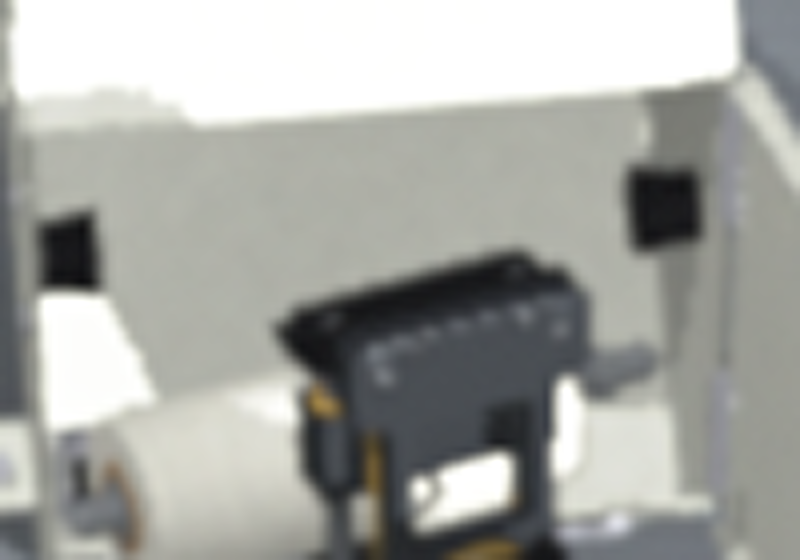

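Run:
```python
from geo import *
import pickle
L=36
p,r=insert_pose([0,15,40],16,0,-1,lean=L)
print(bot.move_linear(p,velocity=.15,rot=r,until_force=15))
p,r=insert_pose([0,15,0],16,0,-1,lean=L)
print(bot.move_linear(p,velocity=.08,rot=r,until_force=10),bot.read_tool_pos()-p,bot.read_wrist_force())
for n in ('scene','top'):
    d=cam(n,n+'4.png');pickle.dump(d,open(n+'4.pkl','wb'))
t=d
a=t['image'][195:265,345:445,::-1];cv2.imwrite('pics/f4.png',cv2.resize(a,(800,560),interpolation=cv2.INTER_CUBIC))
up=np.cos(np.radians(16))*yy+np.sin(np.radians(16))*nn
print(proj(t,D(CUPR+15*yy)),bot.read_time(),np.round(bot.read_joint_pos(),2))
```

```text
False
False [-8.36091774e-05 -1.60538138e-04  1.22744133e-04] [-0.03178446 -0.40590141 -2.70359467]
[421.75838959 221.31490312] 12.5667 [ 0.32  0.12  0.12  2.2  -1.03  0.67  1.41]
```

View pics/f4.png

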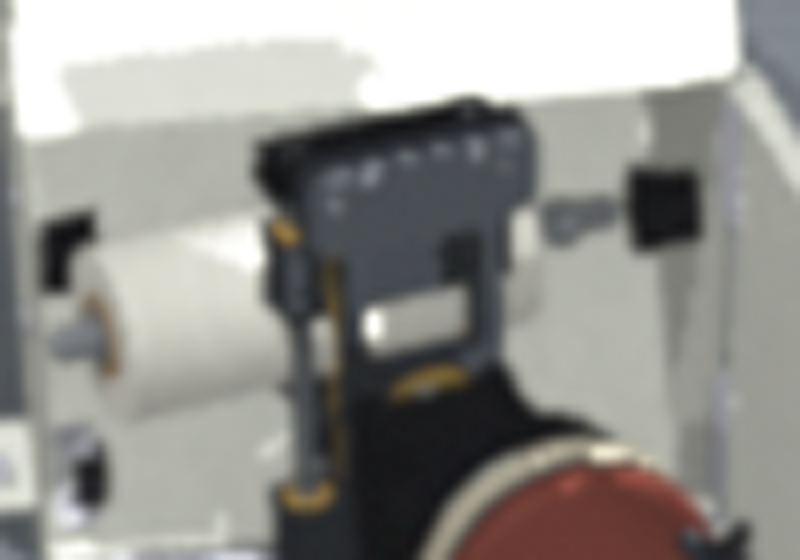

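View pics/scene4.png

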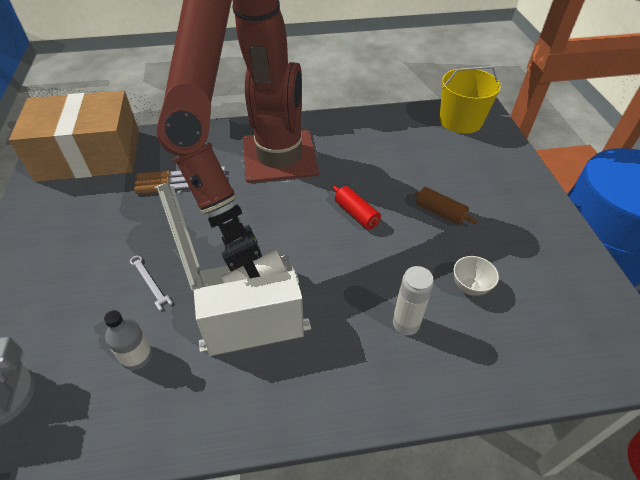

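Run:
```python
from geo import *
import pickle
L=36
f0=np.array(bot.read_wrist_force())
def go(S,th,c,v):
    p,r=insert_pose(S,th,c,-1,lean=L)
    h=bot.move_linear(p,velocity=v,rot=r,until_force=25)
    f=Rd.T@(np.array(bot.read_wrist_force())-f0)
    print(th,c,h,np.round((bot.read_tool_pos()-p)*1000,1),'F sl,y,n',np.round([f@sl,f[1],f@nn],1),round(bot.read_width()*1000,1),round(bot.read_time(),2))
    return h
go([0,1,0],16,0,.06) 
go([0,0,0],15,6,.06)
go([0,0,0],13,13,.06)
go([0,0,0],11,18.5,.06)
d=cam('top','top5.png');t=d
cv2.imwrite('pics/f5.png',cv2.resize(t['image'][195:265,345:445,::-1],(800,560),interpolation=cv2.INTER_CUBIC))
d=cam('wrist','wrist5.png')
```

```text
16 0 False [ 0.1 -0.1  0.1] F sl,y,n [2.3 0.8 0.4] 57.6 12.95
15 6 False [-0.1  1.5 -0.1] F sl,y,n [2.5 5.1 2. ] 57.2 13.22
13 13 False [-0.2  2.3 -0.2] F sl,y,n [2.6 7.1 2.9] 57.5 13.51
11 18.5 False [-0.3  2.9 -0.3] F sl,y,n [1.9 7.6 2.3] 57.6 13.77
```

View pics/f5.png

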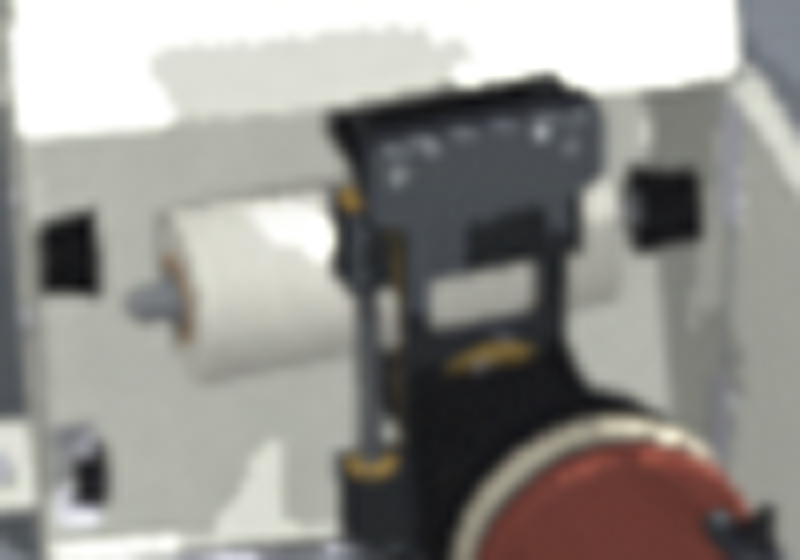

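View pics/wrist5.png

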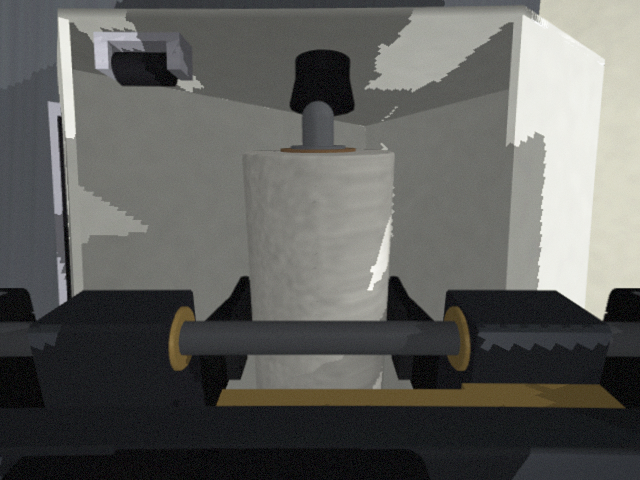

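Run:
```python
from geo import *
import pickle
L=36
f0=np.array([-0.03,-.4,-2.7])
def go(S,th,c,v,uf=25):
    p,r=insert_pose(S,th,c,-1,lean=L)
    h=bot.move_linear(p,velocity=v,rot=r,until_force=uf)
    f=Rd.T@(np.array(bot.read_wrist_force())-f0)
    print(th,c,h,np.round((bot.read_tool_pos()-p)*1000,1),'F sl,y,n',np.round([f@sl,f[1],f@nn],1),round(bot.read_width()*1000,1),round(bot.read_time(),2))
    return h
ok=True
for th,c in ((10,22),(6,22.2),(3,22.2)):
    if go([0,0,0],th,c,.05): ok=False;break
d=cam('wrist','wrist6.png')
d=cam('top','top6.png');t=d
cv2.imwrite('pics/f6.png',cv2.resize(t['image'][195:265,345:445,::-1],(800,560),interpolation=cv2.INTER_CUBIC))
```

```text
10 22 False [-0.3  3.1 -0.3] F sl,y,n [ 1.7 10.2  2.2] 57.9 14.12
6 22.2 False [-0.3  4.1 -0.4] F sl,y,n [0.1 9.1 1.3] 57.4 14.39
3 22.2 False [-0.3  4.  -0.5] F sl,y,n [0.3 9.4 0.4] 58.0 14.64
```

View pics/f6.png

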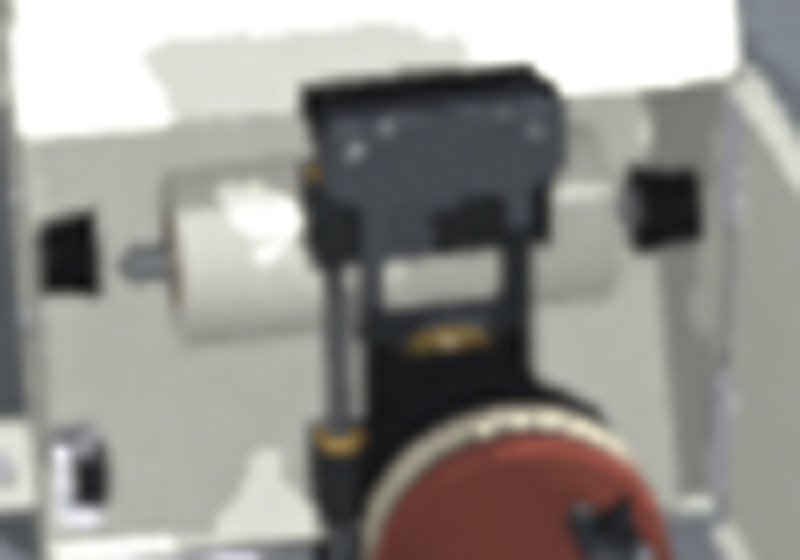

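View pics/wrist6.png

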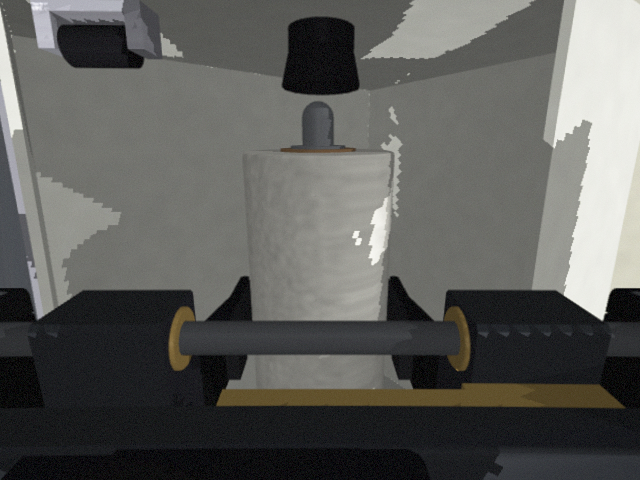

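Run:
```python
from geo import *
import pickle
L=36
f0=np.array([-0.03,-.4,-2.7])
def go(S,th,c,v,uf=25):
    p,r=insert_pose(S,th,c,-1,lean=L)
    h=bot.move_linear(p,velocity=v,rot=r,until_force=uf)
    f=Rd.T@(np.array(bot.read_wrist_force())-f0)
    print(th,c,h,np.round((bot.read_tool_pos()-p)*1000,1),'F sl,y,n',np.round([f@sl,f[1],f@nn],1),round(bot.read_width()*1000,1),round(bot.read_time(),2))
    return h
go([0,0,0],0,22.2,.05)
for c in (14,9,5.5): go([0,0,0],0,c,.05,10)
d=cam('wrist','wrist7.png')
d=cam('top','top7.png');t=d
cv2.imwrite('pics/f7.png',cv2.resize(t['image'][195:265,345:445,::-1],(800,560),interpolation=cv2.INTER_CUBIC))
```

```text
0 22.2 False [-0.2  3.9 -0.6] F sl,y,n [0.7 8.9 1.1] 57.6 14.99
0 14 False [-0.2  2.7 -0.3] F sl,y,n [1.1 8.2 0.2] 57.4 15.31
0 9 False [-0.2  2.2 -0.2] F sl,y,n [ 0.8  6.8 -0.1] 57.8 15.56
0 5.5 False [-0.1  1.7 -0.2] F sl,y,n [0.9 5.7 0.8] 57.7 15.81
```

View pics/f7.png

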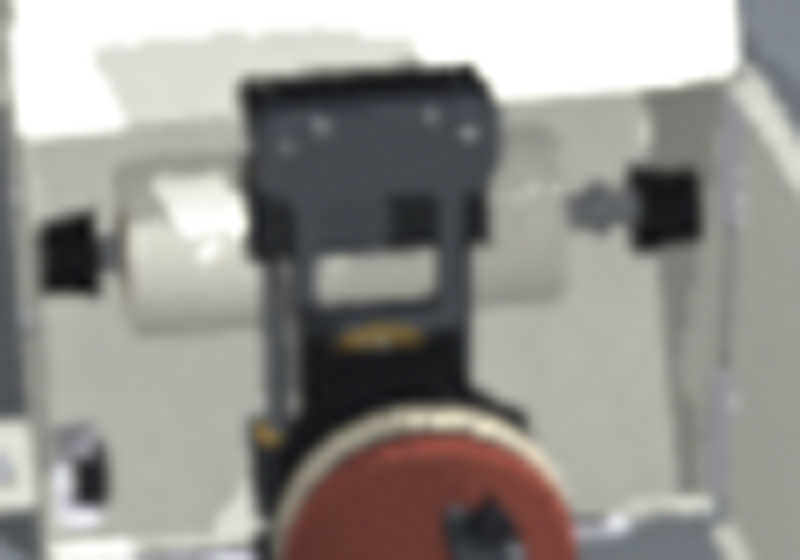

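View pics/wrist7.png

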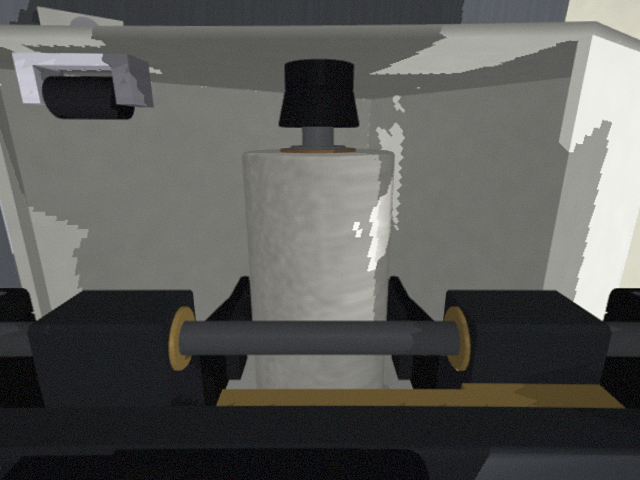

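Run:
```python
from geo import *
L=36
f0=np.array([-0.03,-.4,-2.7])
p,r=insert_pose([0,0,0],0,3,-1,lean=L)
print(bot.move_linear(p,velocity=.05,rot=r,until_force=8),bot.read_tool_pos()-p,bot.read_wrist_force()-f0)
bot.command_gripper(.074); print(bot.read_width())
Rt=R.from_rotvec(bot.read_eef_rot()).as_matrix()
q=np.array(bot.read_tool_pos())
print(bot.move_linear(q-Rt[:,2]*.03,velocity=.1,until_force=8),bot.read_wrist_force())
print(bot.move_linear(q-Rt[:,2]*.13,velocity=.25))
print(bot.read_time(),np.round(bot.read_joint_pos(),2),bot.read_tool_pos())
d=cam('wrist','wrist8.png');d=cam('scene','scene8.png')
d=cam('top','top8.png');t=d
cv2.imwrite('pics/f8.png',cv2.resize(t['image'][195:265,345:445,::-1],(800,560),interpolation=cv2.INTER_CUBIC))
```

```text
False [-2.71515957e-05  2.38569820e-04 -1.57223370e-05] [ 1.01466393  2.69584403 -1.47343428]
0.07398358975623193
False [ 0.80329131 -0.54047246  0.16730505]
False
17.7833 [ 0.22 -0.25  0.08  2.32 -0.42  0.52  0.7 ] [ 0.50645864 -0.12625269  0.18570585]
```

View pics/f8.png

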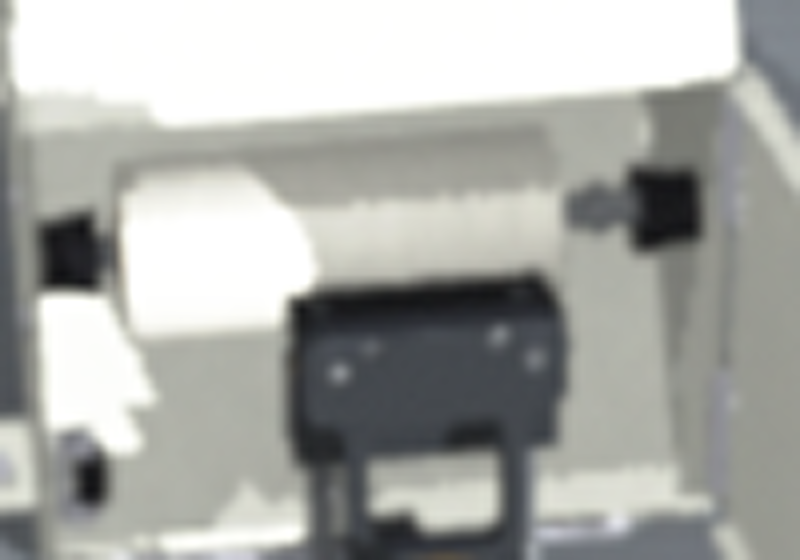

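View pics/wrist8.png

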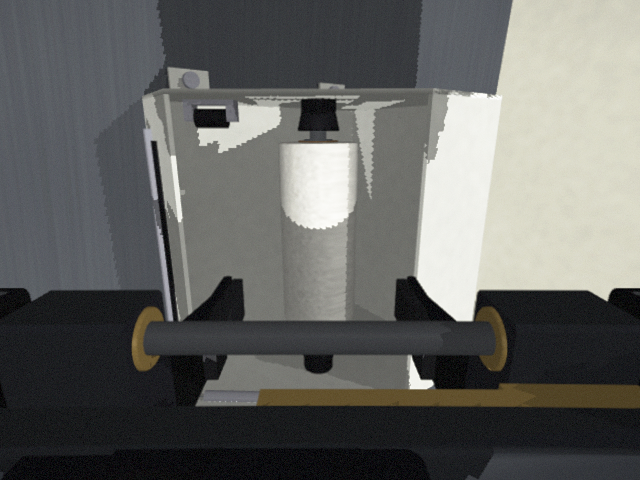

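View pics/scene8.png

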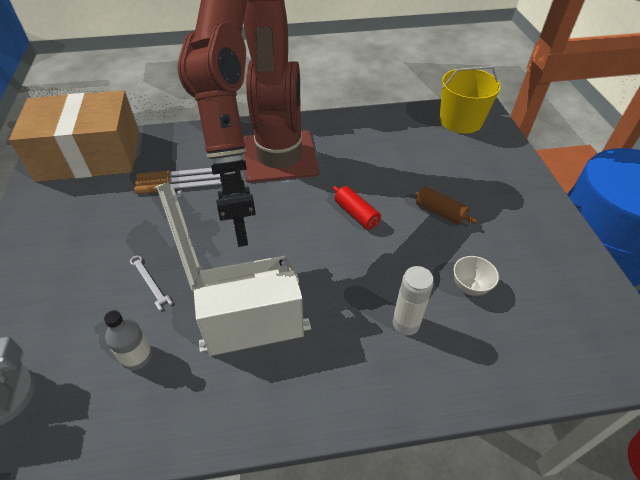

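```bash
cat >> geo.py <<'E'
def push_pose(phi,alpha,xc,yc,lean,ax,gap=0.,yaw=0):
    """closed fingertips' corner on outer face at door (xc,yc); gap mm off the face"""
    l=np.radians(lean); n0=np.array([-np.sin(l),0,np.cos(l)])
    z=-(np.cos(alpha)*n0-np.sin(alpha)*yy)
    x=np.cross(np.cross(z,yy),z); x/=np.linalg.norm(x)  # in-plane, mostly +-y
    x=ax*x; y=np.cross(z,x)
    Rm=np.stack([x,y,z],1)@R.from_euler('z',yaw,degrees=True).as_matrix()
    beta=phi-alpha
    off=9.5*abs(np.sin(beta))+gap
    tip=door(phi,xc,yc,off)
    return D(tip-11*z), R.from_matrix(Rd@Rm).as_rotvec()
E
python3 - <<'E'
from geo import *
for ax in (1,-1):
 for yaw in (0,90):
  for lean in (10,25,38):
   for xc in (0,40):
    res=[]
    for phi,al in ((1.9,.8),(1.7,.7),(1.7,.3),(1.2,.5),(.8,.3),(.4,.15),(0,0)):
        p,r=push_pose(phi,al,xc,195,lean,ax,yaw=yaw); q=bot.inverse_kinematics(p,r); res.append('-' if q is None else 'Y')
    print(ax,yaw,lean,xc,''.join(res))
E
```

```text
1 0 10 0 YYYYYYY
1 0 10 40 YYYYYYY
1 0 25 0 YYYYYYY
1 0 25 40 YYYYYYY
1 0 38 0 YYYYYY-
1 0 38 40 YYYYYYY
1 90 10 0 YYYYYYY
1 90 10 40 YYYYYYY
1 90 25 0 YYYYYYY
1 90 25 40 YYYYYYY
1 90 38 0 YYYYYY-
1 90 38 40 YYYYYYY
-1 0 10 0 YYYYY--
-1 0 10 40 YYYYY-Y
-1 0 25 0 YYYYYY-
-1 0 25 40 YYYYYY-
-1 0 38 0 YYYYYY-
-1 0 38 40 YYYYYYY
-1 90 10 0 YYYYYYY
-1 90 10 40 YYYYYYY
-1 90 25 0 YYY-YYY
-1 90 25 40 YYYYYYY
-1 90 38 0 Y---YY-
-1 90 38 40 YY--YYY
```

Run:
```python
from geo import *
xc=30;lean=25
for ax,yaw in ((1,0),(1,90),(-1,90)):
    print(ax,yaw)
    for phi,al,gap in ((1.9,.9,20),(1.7,.8,0),(1.2,.5,0),(.8,.3,0),(.4,.15,0),(0,0,0)):
        p,r=push_pose(phi,al,xc,195,lean,ax,yaw=yaw,gap=gap); q=bot.inverse_kinematics(p,r);print(np.round(p,3),np.round(q,2))
    p,r=push_pose(1.9,.9,xc,195,lean,ax,yaw=yaw,gap=20)
    for W in ([.45,-.15,.45],[.45,-.3,.48],[.45,-.4,.42],[.4,-.15,.40],[.4,-.3,.45]):
        q=bot.inverse_kinematics(W,r);print('W',W,None if q is None else np.round(q,2))
```

```text
1 0
[ 0.475 -0.349  0.273] [ 1.39  0.73 -0.72  1.27 -0.4   1.77  1.  ]
[ 0.46  -0.292  0.287] [ 0.28  0.57  0.91  1.54 -0.98  1.99  1.49]
[ 0.456 -0.192  0.282] [ 0.13  0.04  0.65  1.88 -0.67  1.43  1.13]
[ 0.475 -0.12   0.251] [ 0.19 -0.15  0.28  2.05 -0.5   1.09  0.83]
[ 0.511 -0.07   0.2  ] [ 0.23 -0.15  0.01  2.14 -0.38  0.82  0.57]
[ 0.558 -0.048  0.138] [ 0.29 -0.03 -0.25  2.16 -0.11  0.58  0.2 ]
W [0.45, -0.15, 0.45] [ 0.1   0.2   0.8   1.58 -0.94  2.01  1.08]
W [0.45, -0.3, 0.48] [ 1.56  0.63 -1.1   1.13 -0.42  1.94  0.66]
W [0.45, -0.4, 0.42] [ 1.5   0.83 -1.1   0.94 -0.24  2.01  0.69]
W [0.4, -0.15, 0.4] [ 0.09  0.14  0.84  1.73 -0.85  1.96  1.2 ]
W [0.4, -0.3, 0.45] [ 1.6   0.51 -0.91  1.27 -0.51  1.96  0.85]
1 90
[ 0.475 -0.349  0.273] [ 0.6   0.67  0.55  1.32 -0.94  2.03 -0.15]
[ 0.46  -0.292  0.287] [ 0.6   0.45  0.43  1.52 -0.83  1.85 -0.22]
[ 0.456 -0.192  0.282] [ 0.61  0.05  0.15  1.85 -0.66  1.41 -0.46]
[ 0.475 -0.12   0.251] [ 0.58 -0.13 -0.07  2.04 -0.56  1.11 -0.69]
[ 0.511 -0.07   0.2  ] [ 0.56 -0.14 -0.29  2.13 -0.45  0.83 -0.94]
[ 0.558 -0.048  0.138] [ 0.6  
[... 392 characters left out ...]
1.56  0.88 -1.1   1.25 -0.16  1.73  2.38]
[ 0.46  -0.292  0.287] [ 1.64  0.68 -1.1   1.46 -0.26  1.6   2.43]
[ 0.456 -0.192  0.282] [ 1.78  0.18 -1.11  1.81 -0.5   1.35  2.57]
[ 0.475 -0.12   0.251] [-0.17 -0.21  0.6   2.06 -0.41  1.06  2.32]
[ 0.511 -0.07   0.2  ] [-0.14 -0.18  0.35  2.16 -0.29  0.8   2.06]
[ 0.558 -0.048  0.138] [-0.09 -0.04  0.13  2.18 -0.08  0.58  1.75]
W [0.45, -0.15, 0.45] [ 0.09  0.2   0.82  1.58 -0.94  2.01  2.65]
W [0.45, -0.3, 0.48] [ 1.56  0.63 -1.1   1.13 -0.42  1.94  2.23]
W [0.45, -0.4, 0.42] [ 1.21  0.65 -0.39  0.97 -0.62  2.09  2.53]
W [0.4, -0.15, 0.4] [ 1.79  0.28 -1.1   1.66 -0.63  1.77  2.52]
W [0.4, -0.3, 0.45] [ 1.69  0.58 -1.1   1.26 -0.42  1.93  2.35]
```

Run:
```python
from geo import *
xc=30;lean=25
for phi,gap in ((1.85,25),(1.69,0),(1.2,0),(.8,0),(.4,0),(0,0)):
    p,r=push_pose(phi,.3*phi,xc,188,lean,1,gap=gap); q=bot.inverse_kinematics(p,r);print(np.round(p,3),np.round(q,2))
p,r=push_pose(1.85,.555,xc,188,lean,1,gap=25)
for W in ([.45,-.15,.42],[.42,-.15,.42],[.45,-.38,.43],[.42,-.36,.42],[.47,-.38,.40]):
    q=bot.inverse_kinematics(W,r);print('W',W,None if q is None else np.round(q,2))
print(bot.inverse_kinematics([.42,-.13,.40],bot.read_eef_rot()))
```

```text
[ 0.476 -0.341  0.272] [ 0.26  0.48  0.9   1.56 -0.91  1.75  1.44]
[ 0.463 -0.288  0.283] [ 0.19  0.27  0.81  1.7  -0.78  1.6   1.32]
[ 0.46  -0.193  0.278] [ 0.18 -0.07  0.5   1.93 -0.55  1.27  1.01]
[ 0.479 -0.125  0.247] [ 0.22 -0.17  0.22  2.07 -0.45  1.03  0.77]
[ 0.513 -0.076  0.198] [ 0.25 -0.15 -0.02  2.14 -0.35  0.8   0.54]
[ 0.558 -0.055  0.138] [ 0.29 -0.02 -0.23  2.16 -0.12  0.58  0.22]
W [0.45, -0.15, 0.42] [ 0.18 -0.07  0.5   1.7  -0.65  1.62  0.9 ]
W [0.42, -0.15, 0.42] [ 0.2  -0.13  0.51  1.74 -0.62  1.64  0.9 ]
W [0.45, -0.38, 0.43] [ 0.36  0.47  0.96  1.25 -0.94  2.04  1.31]
W [0.42, -0.36, 0.42] [ 0.32  0.38  0.96  1.36 -0.86  1.99  1.33]
W [0.47, -0.38, 0.4] [ 0.34  0.5   0.96  1.28 -0.96  2.    1.32]
None
```

Run:
```python
from geo import *
xc=30;lean=25
p,r=push_pose(1.85,.555,xc,188,lean,1,gap=25)
q=np.array(bot.read_tool_pos())
bot.move_linear([q[0]-.03,q[1],.29],velocity=.25)
bot.command_gripper(0.0)
bot.movep([.45,-.15,.42],r); print(bot.read_time())
bot.movep([.46,-.38,.42],r); print(bot.read_time())
bot.move_linear(p,velocity=.2,until_force=10); print(bot.read_time(),bot.read_tool_pos()-p,np.round(bot.read_joint_pos(),2),bot.read_wrist_force(),bot.read_width())
d=cam('scene','scene9.png');d=cam('top','top9.png')
```

```text
Traceback (most recent call last):
bench.IKError: the arm cannot follow that straight line within its joint ranges
```

Nothing moved. I'll rise with a joint move to the new orientation instead.

Run:
```python
from geo import *
xc=30;lean=25
p,r=push_pose(1.85,.555,xc,188,lean,1,gap=25)
q=np.array(bot.read_tool_pos())
for W in ([.48,-.12,.28],[.47,-.13,.33]):
    print(bot.inverse_kinematics(W,r))
bot.movep([.47,-.12,.32],r); print(bot.read_time())
bot.command_gripper(0.0)
bot.movep([.45,-.15,.42],r); print(bot.read_time())
bot.movep([.46,-.38,.42],r); print(bot.read_time())
bot.move_linear(p,velocity=.2,until_force=10); print(bot.read_time(),bot.read_tool_pos()-p,np.round(bot.read_joint_pos(),2),bot.read_wrist_force(),bot.read_width())
d=cam('scene','scene9.png');d=cam('top','top9.png')
```

```text
[ 0.07374299  0.00360186  0.56079507  1.9250272  -0.70485401  1.3698214
  1.04340789]
[ 0.12905298 -0.03610336  0.51926704  1.85366362 -0.67199421  1.45601284
  0.98075297]
18.8083
20.675
21.5917
22.5083 [ 0.00014791 -0.00039502  0.0015551 ] [ 0.3   0.46  0.83  1.55 -0.88  1.73  1.42] [ 0.00707383 -0.35344115  0.47991143] 0.0003625703753514922
```

View pics/scene9.png

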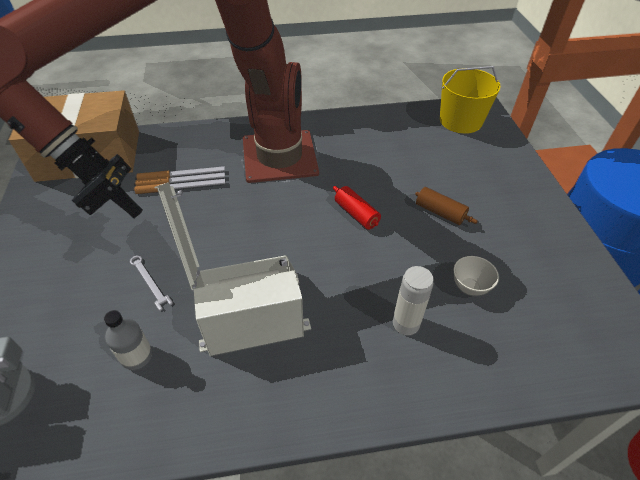

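View pics/top9.png

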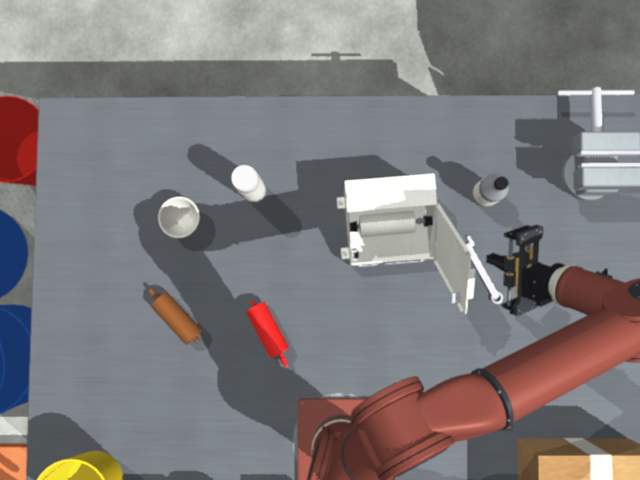

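Run:
```python
from geo import *
xc=30;lean=25
for phi in list(np.arange(1.7,.34,-.15)):
    p,r=push_pose(phi,.3*phi,xc,188,lean,1)
    h=bot.move_linear(p,velocity=.15,rot=r,until_force=20)
    f=Rd.T@np.array(bot.read_wrist_force())
    print(round(phi,2),h,np.round((bot.read_tool_pos()-p)*1000,1),np.round(f,1),round(bot.read_time(),2))
    if h: break
d=cam('scene','scene10.png');d=cam('top','top10.png')
```

```text
1.7 False [ 0.3 -0.2  0.9] [-0.6 -0.2  0.1] 23.12
1.55 False [ 0.2 -0.2  0.4] [ 0.5 -0.   0.2] 23.46
1.4 False [ 0.2 -0.2  0.3] [-0.8 -0.   0.7] 23.8
1.25 False [ 0.  -0.4  0.2] [ 0.2  0.7 -0.2] 24.14
1.1 False [-0.1 -0.6  0. ] [ 0.3  0.1 -0. ] 24.48
0.95 False [-0.2 -0.7 -0.1] [-1.   0.2 -0. ] 24.82
0.8 False [-0.2 -0.7  0. ] [-0.6 -1.1 -0.8] 25.17
0.65 False [-0.1 -0.7  0.1] [0.2 0.1 0.7] 25.51
0.5 False [-0.2 -0.7  0.2] [-0.1 -1.  -0.4] 25.85
0.35 False [-0.2 -0.8  0.3] [-0.4  0.1 -0.2] 26.19
```

View pics/scene10.png

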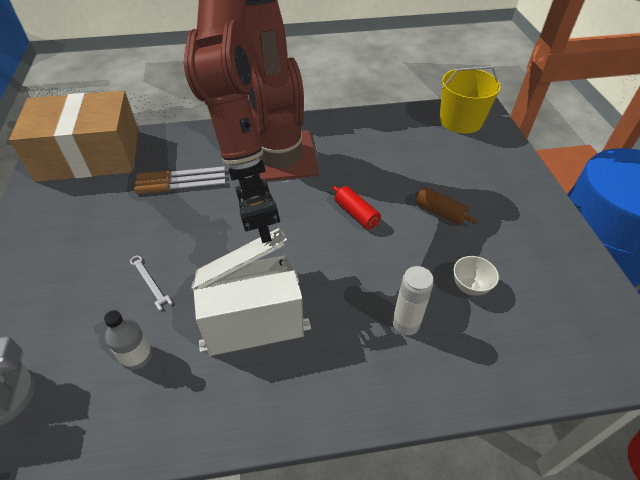

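View pics/top10.png

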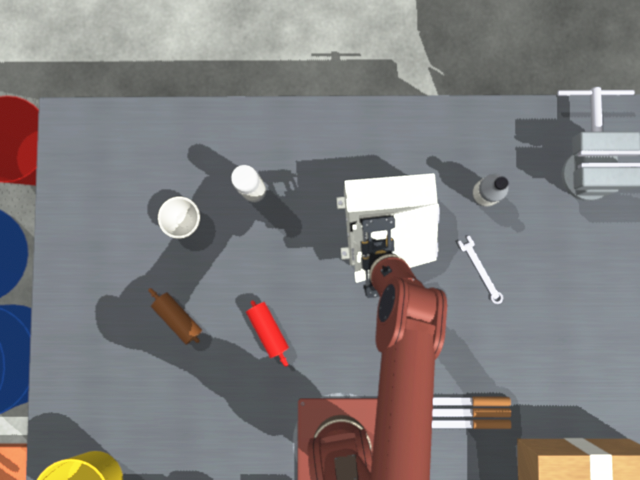

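Run:
```python
from geo import *
xc=30;lean=25
for phi in (.2,.12,.08,.05,.02,0.0,-.02):
    p,r=push_pose(max(phi,-1),.3*phi,xc,192,lean,1)
    h=bot.move_linear(p,velocity=.06,rot=r,until_force=30)
    f=Rd.T@np.array(bot.read_wrist_force())
    e=Rd.T@(bot.read_tool_pos()-p)*1000
    print(round(phi,2),h,'n err',np.round(e@nn,1),'Fn',np.round(f@nn,1),np.round(f,1),round(bot.read_time(),2))
    if h or f@nn>28: break
d=cam('scene','scene11.png');d=cam('top','top11.png')
```

```text
0.2 False n err 0.2 Fn 0.4 [-0.1 -0.4  0.4] 26.94
0.12 False n err 0.0 Fn 0.6 [-0.7 -0.9  0.1] 27.36
0.08 False n err -0.0 Fn 0.9 [-0.5 -0.4  0.8] 27.64
0.05 False n err -0.0 Fn -0.7 [ 0.3  0.8 -0.6] 27.89
0.02 False n err 1.6 Fn 35.5 [-24.6   0.7  25.8] 28.14
```

View pics/scene11.png

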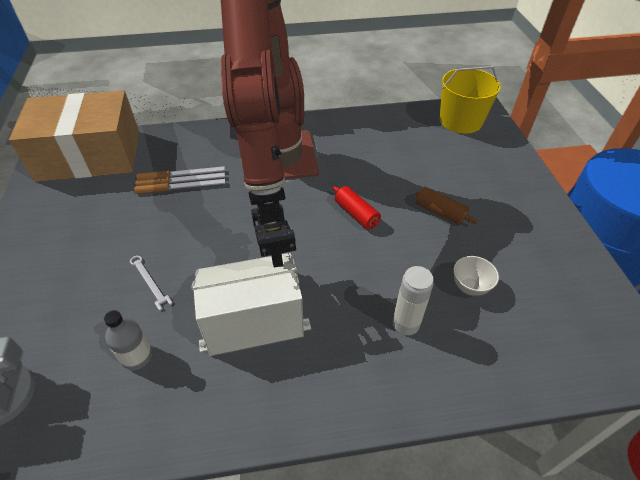

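Run:
```python
from geo import *
Rt=R.from_rotvec(bot.read_eef_rot()).as_matrix(); q=np.array(bot.read_tool_pos())
bot.move_linear(q-Rt[:,2]*.06,velocity=.15)
q2=q-Rt[:,2]*.06
try: bot.movep([.45,-.05,.33],R.from_matrix(Rt).as_rotvec())
except bot.IKError as e: print(e)
try: bot.movep([.35,.25,.36],[np.pi,0,0])
except bot.IKError as e: print(e)
print(bot.read_tool_pos(),bot.read_wrist_force(),bot.read_time())
s=cam('scene','scene12.png');t=cam('top','top12.png')
import pickle; pickle.dump((s,t),open('fin.pkl','wb'))
a=cv2.resize(s['image'][230:360,180:330,::-1],(600,520),interpolation=cv2.INTER_CUBIC);cv2.imwrite('pics/g1.png',a)
a=cv2.resize(t['image'][165:285,330:450,::-1],(600,600),interpolation=cv2.INTER_CUBIC);cv2.imwrite('pics/g2.png',a)
for phi in (0,.09): print(phi,[np.round(proj(c,D(door(phi,x,227,4.5))),1) for c in (s,t) for x in (85,-85)])
```

```text
the arm cannot take that pose within its joint ranges
[0.35027297 0.24961103 0.35952031] [-0.63461485  0.50782387 -0.02515576] 30.8083
0 [array([297.7, 268.9]), array([288.5, 253.5]), array([345.7, 211.5]), array([348.9, 267.2])]
0.09 [array([295.8, 260.1]), array([286.7, 245.9]), array([346.8, 215.7]), array([350. , 271.7])]
```

View pics/g1.png

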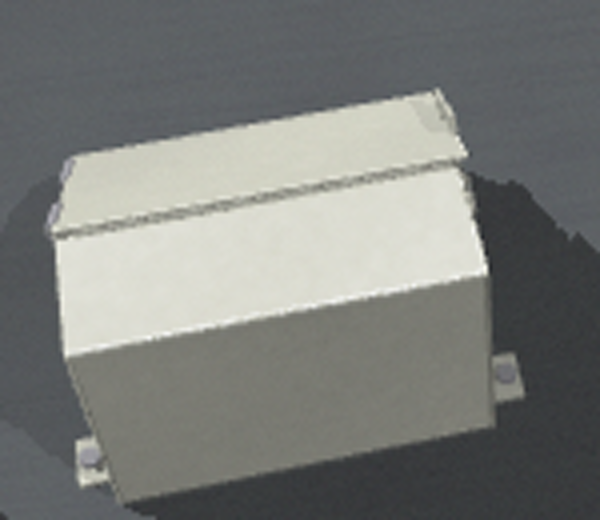

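View pics/g2.png

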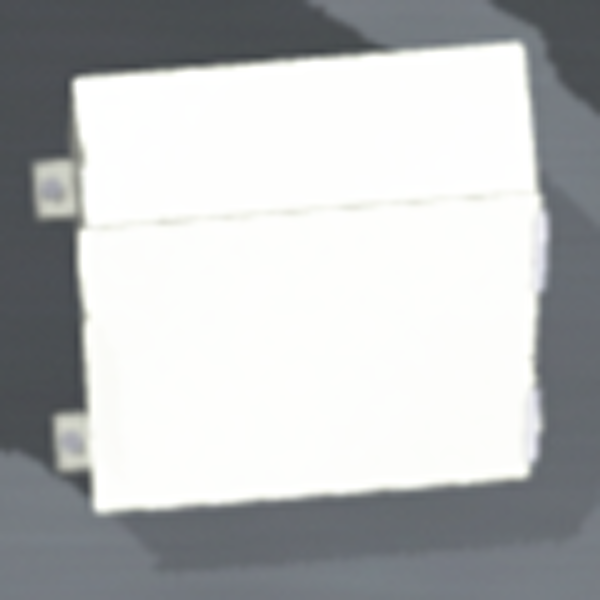

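View pics/scene12.png

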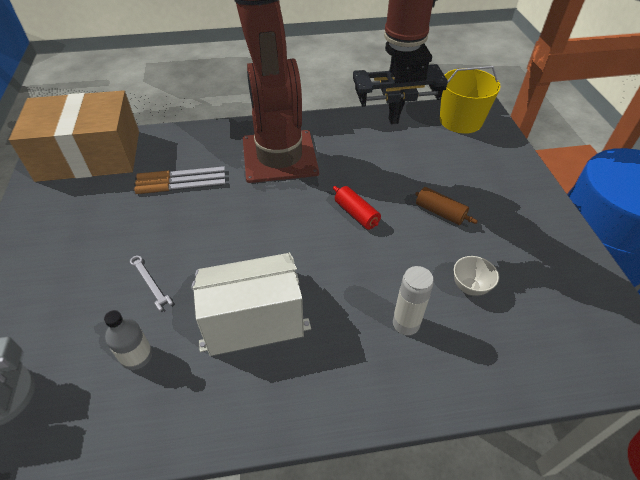

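The door's upper free corner is at (296.5,269.2) in the scene view. That fits angle 0, predicted at (297.7,268.9), and not 0.09 rad at (295.8,260.1). The top view agrees, so I'll hand the job in.

```bash
python3 -c "
from bench import bot
bot.sleep(.3);print(bot.read_time());bot.close_job()"
```

```text
31.2083
the job is handed in; nothing more can be done
```

The roll is in the dispenser with both spindle ends in their cups, and the door is pushed shut. I handed the job in at 31.2 s. No verdict is reported, so this rests on my own checks.

- **Roll:** I put the sprung end in the right cup with the roll tilted, pressed it in, swung the rigid end level and let it slide into the left cup before letting go. The top view afterwards shows both tips in their cups. The paper stands about 7–8 mm off the left rim, where a seated roll should leave 8 mm.
- **Door:** I pushed it until the force rose sharply to about 35 N at the closed position. After backing off, its free corners matched the shut angle to about 1 px in both views; an uncaught door would have been about 9 px off in the scene view.
- **Bystanders:** The can, wrench, bottle and tub look unmoved in the last pictures. I judged this by eye and did not measure it.
- **What disagreed:**
  - My first estimate of the roll's centre was about 6 mm off along its axis. I corrected it from the pictures before gripping.
  - The arm gave about 4 mm under the spring, so I commanded extra squeeze.
  - Two moves were refused as unreachable, and nothing moved on either; I replaced the first and did without the second.
  - The force reading stayed near zero while the door swung, so I followed the door by camera.

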